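# Lock the medicine box with its slotted key

## Task

Lock the medicine box: take the slotted key out of its stand and with it turn both captive screws, the one on the flat top and the one on the sloping front, clockwise until they stop. Then put the key back in its stand, hanging upright by its guard plate as before, and let go. Turn the screws with the key only, keep the gripper itself off the box, and leave the bottles and the jar where they stand.

Things in the scene. Friction and masses are not known exactly. Their poses are not given: they have to be found in the camera images.
- medbox: white medicine box, fixed, 180 mm deep (x), 180 wide (y), 86 high. Origin: centre of its underside, z up, front to -x. Its top is flat from 12 mm before the origin to the back; before that a front panel slopes down at 28 degrees to 45 mm above the table. Each panel has one captive screw and, on the side away from the robot, a small black tick where the slot points when locked.
- top_screw_face (a point): centre of the outer face of the screw on the flat top, at box x = +23, y = 0, height 99 mm. Steel head 46 mm across, standing 13 mm off the panel, one straight slot right across it, open at both ends: 7 mm wide, 9 deep, mouth chamfered to 11. The frame turns with the screw: x along the slot, z outward along its axis (vertical).
- front_screw_face (a point): centre of the outer face of an identical screw on the sloping front panel, at box x = -60, y = 0, height 76 mm; x along its slot, z outward along its axis, which leans 28 degrees from vertical towards the box's front (-x).
- top_screw (a joint): turn of the top screw, rad: 0 = unlocked, slot across the box (along its y); grows clockwise as seen from outside (that is, a negative turn about the frame's outward z) to a stop at 1.571 = locked, slot fore-and-aft. Stiff: about 0.15 N m of friction, stays where it is left.
- front_screw (a joint): turn of the front screw, same meaning: 0 = unlocked, slot across the box; clockwise as seen from outside to a stop at 1.571 = locked, slot pointing straight up the slope. Same friction.
- key: loose key, 0.13 kg, 128 mm long. Origin: centre of the underside of its steel guard plate (52 x 42 x 6 mm); z up the handle. Black handle above it: 34 mm along x, 24 along y (grip across y), z = 6 to 76. Below: round shank 16 mm across to z = -42, then a flat blade to z = -52: 30 mm wide along x, 4 thick along y, the last 5 mm tapering to 28 wide, 2 thick.
- key_tip (a point): middle of the end of the key's blade, 52 mm below the key's origin; axes as the key.
- stand: grey block fixed to the table, 100 x 90 x 60 mm, origin at the centre of its underside. An upright rectangular hole, 37 mm along x by 27 along y, runs through its middle. At the start the key hangs in it, its guard plate resting on the block's top, blade and shank in the hole, key x along the block's x.
- stand_top (a point): centre of the hole's mouth, on the block's top face, 60 mm above the table; axes as the block.
- pill_bottle: bystander: small amber pill bottle with a white cap, 48 mm across, about 85 mm high, standing; origin at the centre of its base.
- jar: bystander: red jar with a white lid, 70 mm across, about 90 mm high, standing; origin at the centre of its base.
- tall_bottle: bystander: white bottle with a red cap, 64 mm across, about 140 mm high, standing; origin at the centre of its base.

How it is judged:
On the way, in this order (a step that is already met when the one before it is completed fails the run):
1. the key is lifted out of its stand (z of key_tip in the frame of stand_top above 0.003 m), for 0.1 s.
2. both screws are turned clockwise to their stops, in either order (value of joint each of top_screw, front_screw above 1.4 rad), for 0.2 s.
At the end, for the whole second after the job is handed in: Both screws stand within 10 degrees of their locked stops (joint above 1.4 rad); the key hangs in its stand, its guard plate's centre within 12 mm of the hole's mouth, handle within 0.1 rad of upright, at rest and released (all of step 2 and distance between key and stand_top below 0.012 m and angle between key's own z axis and vertical below 0.1 rad and linear speed of key below 0.02 m/s and contact force between the fingers and key below 0.1 N); the robot touches nothing.
It fails at once if the gripper or arm itself presses on the box or its screws (over 3 N) (contact force between any of the fingers, the arm and medbox above 3 N).
It fails at once if a bottle or the jar is shifted by more than 30 mm (distance of any of pill_bottle, jar, tall_bottle from where it was at the start of the episode above 0.03 m).
It also fails if it takes over 64 s, if anything falls off the work surface, if the arm or the gripper's body presses on something with over 40 N, if the wrist force passes 120 N, or if a joint passes its speed limit or range.

## Robot

A 6-joint arm with a two-finger parallel gripper is mounted at the origin on the work surface. World frame = base frame: x ahead of the robot, y to its left, z up, the work surface at z = 0. Lengths are in m, angles in rad, forces in N, time in s.
With the tool pointing down it reaches from about 0.375 to 0.9 m from the base axis. Payload 3.1 kg.
Tool frame: the origin (TCP) lies at the very end of the fingers, on their centre line; the grasp point (between the pads) lies 19 mm behind it (grip_point_offset is the distance from the TCP to the grasp point, in m); z points along the fingers, y is the direction in which the jaws open and shut (so a half turn about z gives the same grasp; the last joint's range is limited). The gripper opens to 87 mm and grips with 3 to 60 N. Pads are 19 mm wide; open, the fingers measure 117 mm over their backs; the gripper's body (75 mm by 190 mm) begins 51 mm behind the grasp point.
Start: joints at [0.994, 0.527, 1.433, -0, 1.181, -0.178], TCP at [0.243, 0.576, 0.223] pointing down, gripper open.
Joint ranges: [-3.08, 3.08], [-0.75, 2.2], [0.22, 2.44], [-1.43, 4.57], [0, 2.65], [-2.85, 2.85]. Speed limits (rad/s): [2.79, 2.79, 3.14, 3.14, 3.14, 3.14].

## Interface

Orientations are given as a rotation vector (axis times angle).
In Python, from plant import * gives the robot as it stands. Calls block until the motion is done:
- move_ptp(position, orientation): joint-space move of the TCP to a pose.
- movel(position, rotation=None, speed=0.15): straight line of the TCP; rotation=None keeps the orientation; speed is the mean speed in m/s.
- move_j(angles): joint-space move.
- gripper_to(opening): opening from 0.0 (shut) to 1.0 (fully open); the grip force is fixed at half the most; returns when the fingers have stopped.
- hold(seconds).
- solve_ik(position, orientation): joint angles nearest the present ones, or None.
- state(): the state.
- get_image(name): name is "side" or "top" or "wrist"; returns a dict with "pixels" (480x640x3 uint8, red, green, blue), "K" (3x3 intrinsics, pixels), "R" (3x3) and "t" (3): a world point X has camera coordinates R X + t. Camera axes: x right, y down, z forward; pixel columns grow to the right and rows downward; lengths in m; the calibration is good to about 2 mm. A picture is of the moment at which its call begins. There is no depth.
A pose or a line that the arm cannot do raises IKError and nothing moves.
- job_done(): hands the job in, once; it reports no verdict.
The state is a dict: "t": time; "joint_positions": joint angles; "joint_velocities": joint speeds; "joint_torque": joint torques, N m; "tool_pos": TCP position; "tool_rot": TCP orientation; "wrist_force": force on the tool from outside, world axes, zero at the start; "ft_torque": the same for the moment, N m; "opening": opening from 0.0 (shut) to 1.0 (fully open).
Only numpy, scipy, OpenCV 4.12 (cv2) and the standard library are available. Lean on these libraries where they do the work, as an engineer would, in place of code of your own. Each camera call takes 0.05 s, during which the arm holds its last target. There are 200 camera calls.

## Working session

There is one attempt and no reset: what is moved stays moved. The work goes in short steps, each a Python script; the robot and the scene stay as the last script left them, time stands still between calls to the robot, and variables do not carry over. Pictures are saved under pics/ and viewed, about 8 in all and at most 12, crops included, and the job is handed in when it is done.

```bash
ls; mkdir -p pics
python3 - <<'E'
from plant import *
import cv2,numpy as np
for n in("top","side"):
    d=get_image(n);cv2.imwrite(f"pics/{n}0.png",d["pixels"][:,:,::-1]);np.savez(f"pics/{n}0.npz",**d)
    print(n,d["K"],d["R"],d["t"])
print(state())
E
```

```text
pics
top [[614.78852401   0.         320.1595411 ]
 [  0.         614.78852401 234.95292809]
 [  0.           0.           1.        ]] [[-0.02276949 -0.99972077 -0.0063191 ]
 [-0.9984212   0.02306363 -0.05121703]
 [ 0.05134847  0.00514294 -0.99866755]] [0.01035746 0.60608662 1.36434187]
side [[456.17352768   0.         320.48880874]
 [  0.         456.17352768 240.51692618]
 [  0.           0.           1.        ]] [[ 0.8812799  -0.47237041  0.01455792]
 [-0.30307545 -0.58853325 -0.74951577]
 [ 0.36261689  0.65612103 -0.6618264 ]] [-0.50806668  0.24619308  0.8524849 ]
{'t': 0.1, 'joint_positions': array([ 9.93470868e-01,  5.28406361e-01,  1.43379383e+00,  4.78445758e-06,
        1.18138479e+00, -1.78487707e-01]), 'joint_velocities': array([ 0.00186684, -0.00073578, -0.0024273 ,  0.00067214, -0.00176817,
       -0.00086794]), 'joint_torque': array([ 9.72477847e-05, -4.40983415e+01, -1.77150017e+01,  6.34853239e-02,
        5.33653074e-02, -4.05621768e-05]), 'tool_pos': array([0.2423117 , 0.57539247, 0.22164286]), 'tool_rot': array([-6.22204835e-01, -3.07860568e+00,  2.90547190e-03]), 'wrist_force': array([ 0.34071368, -0.51970465, -0.46567225]), 'ft_torque': array([ 0.05606647, -0.00906487, -0.00341453]), 'opening': 1.000057721232803}
```

View pics/top0.png

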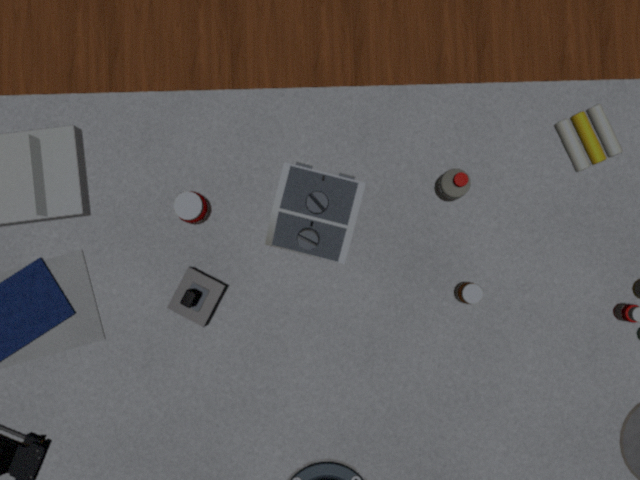

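View pics/side0.png

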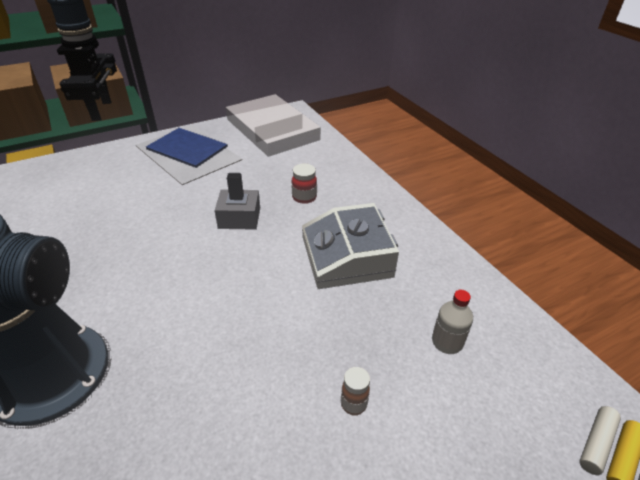

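Top view: the stand is at about (197,297) with the key handle at (190,297). The top screw is near (317,203) and the front screw near (309,238), both slots turned away from the ticks. The jar is at (191,207), the tall bottle at (455,183) and the pill bottle at (469,293). Next I'll take closer wrist views.

```bash
cat > h.py <<'E'
from plant import *
import cv2,numpy as np
from scipy.spatial.transform import Rotation as Ro
def bp(d,uv,z):
    "pixel -> world point on plane height z"
    r=np.linalg.inv(d["K"])@np.array([uv[0],uv[1],1.]); r=d["R"].T@r; c=-d["R"].T@d["t"]
    return c+r*(z-c[2])/r[2]
def proj(d,X):
    p=d["K"]@(d["R"]@np.asarray(X)+d["t"]); return p[:2]/p[2]
def down(yaw): # tool x axis at yaw, z down
    return (Ro.from_euler('z',yaw)*Ro.from_euler('x',np.pi)).as_rotvec()
def snap(n,f):
    d=get_image(n);np.savez(f"pics/{f}.npz",**d);cv2.imwrite(f"pics/{f}.png",d["pixels"][:,:,::-1]);return d
def load(f): return dict(np.load(f"pics/{f}.npz"))
E
python3 - <<'E'
from h import *
d=load("top0")
for n,uv,z in [("top",(317,203),.099),("front",(309,238),.076),("stand",(197,297),.06),("keytop",(190,298),.136),("jar",(188,206),.09),("tall",(460,179),.14),("pill",(472,293),.085)]: print(n,bp(d,uv,z).round(4))
d=snap("wrist","w0"); s=state()
T=Ro.from_rotvec(s["tool_rot"]); c=-d["R"].T@d["t"]
print("cam in tool",T.inv().apply(c-s["tool_pos"]).round(3),(d["R"]@T.as_matrix()).round(2),d["K"][0])
E
```

```text
top [0.6697 0.0012 0.099 ]
front [0.5971 0.0202 0.076 ]
stand [0.4756 0.2657 0.06  ]
keytop [0.4773 0.2643 0.136 ]
jar [0.6706 0.2763 0.09  ]
tall [ 0.7079 -0.2932  0.14  ]
pill [ 0.4721 -0.3226  0.085 ]
cam in tool [ 0.065 -0.    -0.162] [[-0.    1.    0.  ]
 [-0.97  0.   -0.24]
 [-0.24 -0.    0.97]] [361.36131332   0.         323.24749413]
```

Run:
```python
from h import *
move_ptp([.4765,.265,.27],down(np.arctan2(.265,.4765)+np.pi/2)); hold(.3)
snap("wrist","ws")
move_ptp([.635,.01,.24],down(np.pi/2)); hold(.3)
snap("wrist","wb"); print(state()["t"],state()["joint_positions"].round(2))
```

```text
3.4667 [-0.16  0.52  1.39  0.    1.23 -0.16]
```

View pics/ws.png

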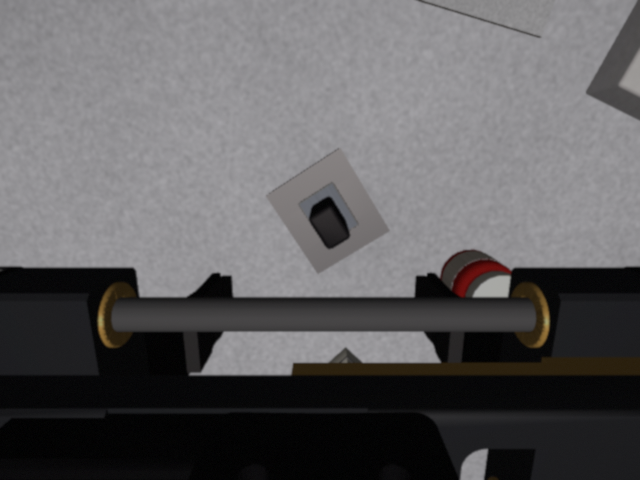

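View pics/wb.png

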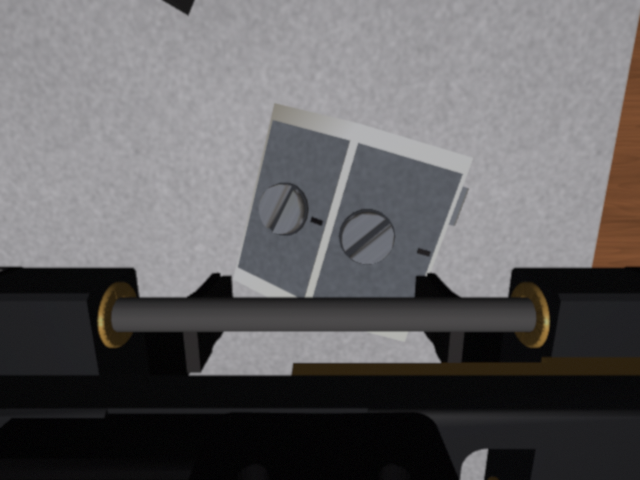

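Wrist views: the stand's top corners are near (339,149), (388,231), (319,272) and (267,193). The front screw is near (283,209) and the top screw near (367,236), with slots partly turned. I'll enlarge both.

Run:
```python
from h import *
a=cv2.imread("pics/ws.png")[140:280,255:400]; b=cv2.imread("pics/wb.png")[90:290,225:480]
cv2.imwrite("pics/ws_c.png",cv2.convertScaleAbs(cv2.resize(a,None,fx=4,fy=4,interpolation=cv2.INTER_CUBIC),alpha=1.6))
cv2.imwrite("pics/wb_c.png",cv2.convertScaleAbs(cv2.resize(b,None,fx=3,fy=3,interpolation=cv2.INTER_CUBIC),alpha=1.5))
```

```text
(no output)
```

View pics/ws_c.png

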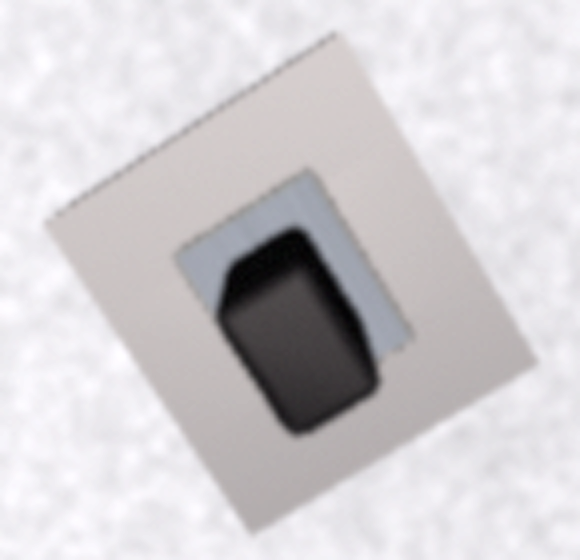

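View pics/wb_c.png

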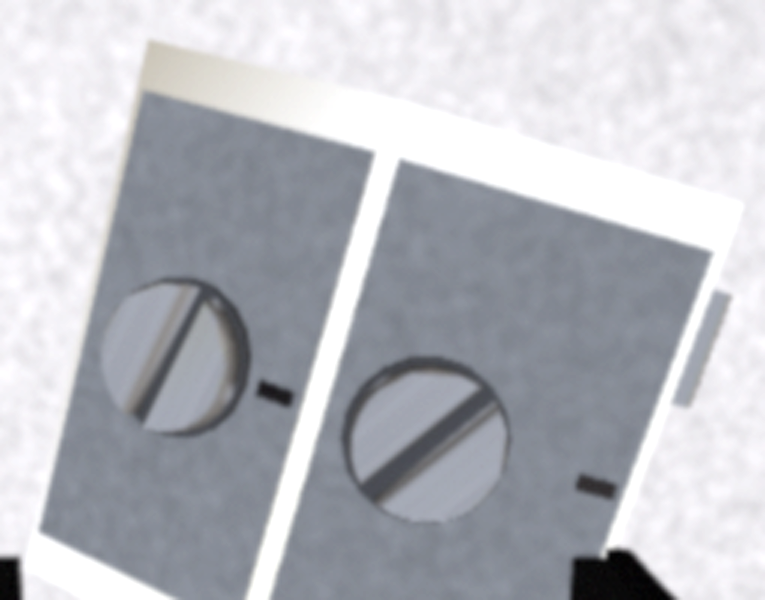

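```bash
cat > fit.py <<'E'
from h import *
from scipy.optimize import least_squares
A=np.radians(28)
ds,db=load("ws"),load("wb")
S=lambda p:(np.array(p)+.5)/4-.5+[255,140]
B=lambda p:(np.array(p)+.5)/3-.5+[225,90]
def T(p,X): 
    c,s=np.cos(p[2]),np.sin(p[2]); X=np.asarray(X,float)
    return np.array([p[0]+c*X[0]-s*X[1],p[1]+s*X[0]+c*X[1],X[2]])
def fit(d,obs,x0):
    f=lambda p:np.concatenate([proj(d,T(p,X))-uv for X,uv in obs])
    r=least_squares(f,x0); return r.x,r.fun.reshape(-1,2).round(1)
# stand x dir: along long side (337,35)->(536,362)
so=[([.05,.045,.06],S((536,362))),([-.05,.045,.06],S((337,35))),([-.05,-.045,.06],S((47,218))),([.05,-.045,.06],S((252,533)))]
stand,e1=fit(ds,so,[.4756,.2657,.5])
ko=[([-.026,.021,.066],S((308,170))),([.026,.021,.066],S((412,335))),([-.026,-.021,.066],S((176,258))),([.017,.012,.136],S((380,382))),([.017,-.012,.136],S((297,437))),([-.017,-.012,.136],S((219,315)))]
# corner ids must match chirality; try both
bo=[([.09,.09,.086],B((743,203))),([-.09,.09,.045],B((150,40))),([.023,0,.099],B((430,443))),([-.06,0,.076],B((167,358))),([-.012,.09,.086],B((400,105)))]
box,e2=fit(db,bo,[.65,.005,-.25])
if __name__=="__main__":
    print("stand",stand.round(4),e1.tolist())
    key,e=fit(ds,ko,stand);print("key",key.round(4),e.tolist())
    print("box",box.round(4),e2.tolist())
    # slot angles
    a,b=[bp(db,B(p),.099) for p in((370,495),(489,396))]
    v=b-a; print("mid",(a+b)/2, "top slot yaw rel box deg",np.degrees(np.arctan2(v[1],v[0])-box[2]))
    n=T([0,0,box[2]],[-np.sin(A),0,np.cos(A)]); P=T(box,[-.06,0,.076])
    def ip(uv):
        r=db["R"].T@np.linalg.inv(db["K"])@[*uv,1]; c=-db["R"].T@db["t"]; return c+r*(n@(P-c))/(n@r)
    a,b=ip(B((134,415))),ip(B((197,292)));v=b-a
    up=T([0,0,box[2]],[np.cos(A),0,np.sin(A)]); le=T([0,0,box[2]],[0,1,0])
    print("mid",(a+b)/2,P,"front slot deg from upslope",np.degrees(np.arctan2(v@le,v@up)))
E
python3 fit.py
```

```text
stand [ 0.4784  0.2723 -0.5031] [[0.8, 0.2], [1.0, -1.5], [-1.3, 0.9], [-0.6, 0.6]]
key [ 0.4785  0.2729 -0.4895] [[0.5, -1.7], [1.6, 0.1], [-1.4, -1.0], [2.9, 0.9], [-0.4, 2.1], [-3.0, -0.6]]
box [ 0.6525  0.0107 -0.2703] [[1.0, -0.3], [-0.5, 0.1], [0.6, 1.7], [-2.0, 0.4], [0.7, -1.4]]
mid [0.67377639 0.00519113 0.099     ] top slot yaw rel box deg 56.82626101054931
mid [0.59589343 0.02809518 0.07644521] [0.59464628 0.02672971 0.076     ] front slot deg from upslope 75.39227560825664
```

```bash
cat > ov.py <<'E'
from fit import *
def lines(d,img,P3,sc,off,col):
    p=np.array([(proj(d,X)-off+.5)*sc-.5 for X in P3])
    cv2.polylines(img,[np.round(p*8).astype(int)],False,col,1,cv2.LINE_AA,3)
def crop(f,x0,y0,x1,y1,s,al=1.6):
    a=cv2.imread(f"pics/{f}.png")[y0:y1,x0:x1]
    return cv2.convertScaleAbs(cv2.resize(a,None,fx=s,fy=s,interpolation=cv2.INTER_CUBIC),alpha=al)
def draw(d,img,s,off):
    L=lambda P,c:lines(d,img,P,s,off,c)
    L([T(stand,X) for X in([.05,.045,.06],[-.05,.045,.06],[-.05,-.045,.06],[.05,-.045,.06],[.05,.045,.06])],(0,0,255))
    L([T(stand,X) for X in([.017,.012,.136],[-.017,.012,.136],[-.017,-.012,.136],[.017,-.012,.136],[.017,.012,.136])],(0,255,0))
    L([T(box,X) for X in([.09,.09,.086],[-.012,.09,.086],[-.09,.09,.045],[-.09,-.09,.045],[-.012,-.09,.086],[.09,-.09,.086],[.09,.09,.086])],(0,0,255))
    t=np.linspace(0,2*np.pi,60)
    L([T(box,[.023+.023*np.cos(a),.023*np.sin(a),.099]) for a in t],(0,255,0))
    L([T(box,[-.06+.023*np.cos(a)*np.cos(A),.023*np.sin(a),.076+.023*np.cos(a)*np.sin(A)]) for a in t],(0,255,0))
if __name__=="__main__":
    dt=load("top0")
    a=crop("wb",225,90,480,290,2); draw(db,a,2,[225,90])
    b=crop("top0",160,155,380,335,3,2); draw(dt,b,3,[160,155])
    o=np.zeros((540,1180,3),np.uint8); o[:400,:510]=a; o[:540,515:515+660]=b
    cv2.imwrite("pics/ov1.png",b); cv2.imwrite("pics/ov2.png",a)
    c=np.zeros((600,800,3),np.uint8); a2=crop("wb",230,95,480,290,1.6);draw(db,a2,1.6,[230,95])
    b=crop("top0",160,155,372,335,2.6,2)
    b2=b.copy(); draw(dt,b2,2.6,[160,155]); cv2.imwrite("pics/ov1.png",b2)
E
python3 ov.py
```

```text
(no output)
```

View pics/ov1.png

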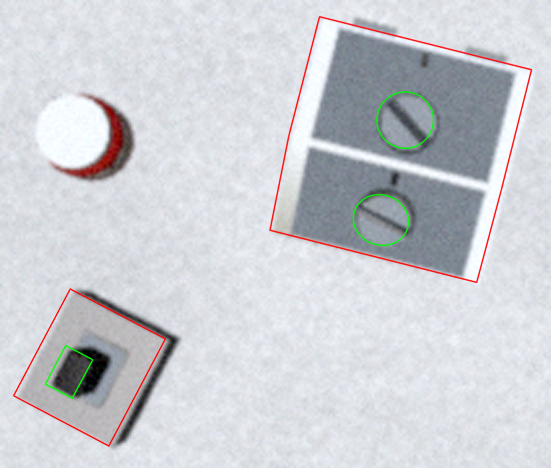

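The overlay agrees to about 2–4 mm; the wrist and top cameras differ by roughly 3 mm at the stand, so I'll grasp at the average. I'll correct the slot alignment later from wrist views that show key tip and slot together.

Run:
```python
from h import *
yaw=-.503+np.pi
R=down(yaw)
move_ptp([.477,.2695,.22],R); movel([.477,.2695,.076],R,.12)
gripper_to(0.0); hold(.3); s=state(); print(s["opening"]*.087,s["tool_pos"],s["wrist_force"].round(1),s["t"])
movel([.477,.2695,.19],R,.1); hold(.2); s=state(); print(s["opening"]*.087,s["wrist_force"].round(1))
# above top screw, avg estimate
ty=np.radians(56.8)-.2703
move_ptp([.673,.003,.25],down(ty)); movel([.673,.003,.195],None,.1); hold(.3)
s=state();print(s["tool_pos"],s["joint_positions"].round(2),s["t"])
snap("wrist","k1")
a=cv2.imread("pics/k1.png")[140:340,200:450]
cv2.imwrite("pics/k1c.png",cv2.convertScaleAbs(cv2.resize(a,None,fx=3,fy=3,interpolation=cv2.INTER_CUBIC),alpha=1.6))
```

```text
0.02359201390046168 [0.47705527 0.26948607 0.07599052] [ 0.5 -0.6  0.3] 7.325
0.024005839412492833 [ 0.4 -0.7 -1.4]
[0.67334638 0.00292176 0.19574914] [-0.16  0.62  1.33  0.    1.19  0.69] 11.1167
```

View pics/k1c.png

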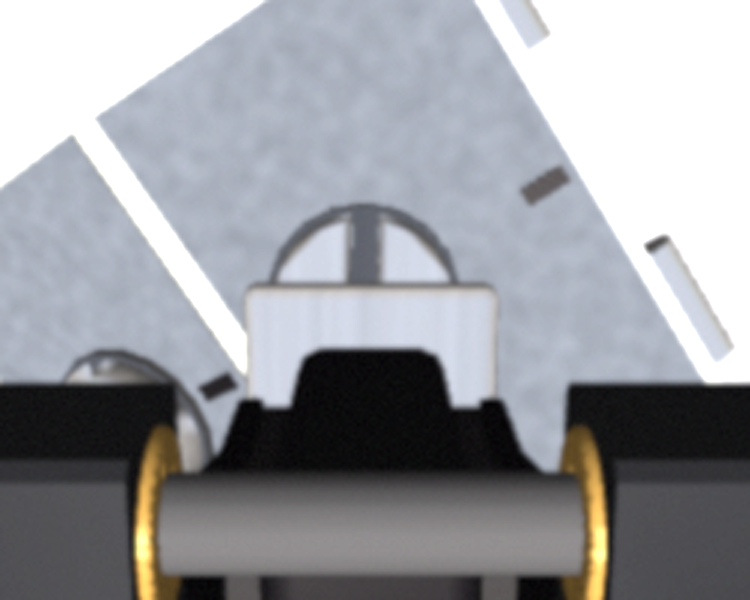

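The guard centre is at crop x≈372 and the slot centre at about 364.5. That puts the slot roughly 1.6 mm off in −tool y, with its direction aligned. I'll shift and insert, watching the wrist force.

```bash
cat >> h.py <<'E'
def probe(p,rot,ax,dist,step=.0015,fmax=12,f0=None,speed=.03):
    "advance along unit ax in steps until done or axial reaction exceeds fmax; returns distance, force log"
    p=np.array(p,float); f0=np.asarray(state()["wrist_force"] if f0 is None else f0); log=[];x=0
    while x<dist-1e-9:
        x=min(x+step,dist); movel(p+ax*x,rot,speed); f=-(state()["wrist_force"]-f0)@ax; log.append(round(float(f),1))
        if f>fmax: break
    return x,log
E
python3 - <<'E'
from h import *
ty=np.radians(56.8)-.2703; R=down(ty); y=Ro.from_rotvec(R).as_matrix()[:,1]
p=np.array([.673,.003,.170])-.0016*y
movel(p,R,.06); hold(.1)
x,l=probe(p,R,np.array([0,0,-1.]),.0115); hold(.1)
s=state(); print(x,l,s["tool_pos"],s["wrist_force"].round(1),s["t"])
E
```

```text
0.0115 [0.3, 0.1, -0.3, 1.0, 0.2, 1.3, 0.6, 0.5] [0.67194755 0.00420016 0.15850379] [-0.  -0.6 -1.3] 13.9333
```

Inserted with no resistance, tip about 8.5 mm deep. Now I'll turn clockwise.

```bash
cat >> h.py <<'E'
def turn(p,rots):
    for r in rots:
        move_ptp(p,r); s=state(); Rm=Ro.from_rotvec(s["tool_rot"]).as_matrix()
        print(s["wrist_force"].round(1),round(float(s["ft_torque"]@Rm[:,2]),2),round(s["t"],2))
E
python3 - <<'E'
from h import *
p=state()["tool_pos"]; y0=np.radians(56.8)-.2703
turn(p,[down(y) for y in np.linspace(y0,-.2703-.10,7)[1:]])
E
```

```text
[-0.3 -0.3 -0.4] 0.01 14.22
[-0.4  0.7 -0.9] -0.05 14.52
[-1.   1.2 -0.6] -0.04 14.81
[-0.8  3.2 -0.4] -0.06 15.1
[-0.9  3.9  1. ] -0.13 15.39
[-0.1  5.5  0.9] -0.08 15.68
```

Run:
```python
from h import *
p=state()["tool_pos"]
turn(p,[down(-.2703-a) for a in (.13,.16,.19,.22)])
```

```text
[-0.8  4.8 -0.7] -0.18 15.93
[-1.5  4.4  0.9] -0.23 16.18
[-1.3  4.6  0.3] -0.43 16.43
[-1.1  4.4  0.3] -0.75 16.68
```

The torque rises at the stop. I'll retract, move to the front screw and look.

```bash
cat >> h.py <<'E'
BY=-.2703; A=np.radians(28)
RB=Ro.from_euler('z',BY).as_matrix()
N=RB@[-np.sin(A),0,np.cos(A)]; UP=RB@[np.cos(A),0,np.sin(A)]; LE=RB@[0,1,0]
def frot(a):
    x=np.cos(a)*UP+np.sin(a)*LE; z=-N
    return Ro.from_matrix(np.column_stack([x,np.cross(z,x),z])).as_rotvec()
E
python3 - <<'E'
from h import *
p=state()["tool_pos"]
turn(p,[down(BY-.08)]); movel([p[0],p[1],.26],None,.12)
P=np.array([.5945,.0258,.076]); R=frot(np.radians(75.4))
move_ptp(P+N*.15,R); movel(P+N*.096,R,.1); hold(.3)
s=state();print(s["joint_positions"].round(2),s["wrist_force"].round(1),s["t"],s["opening"]*.087)
snap("wrist","k2"); snap("top","t2"); snap("side","s2")
a=cv2.imread("pics/k2.png")[140:340,200:450]
cv2.imwrite("pics/k2c.png",cv2.convertScaleAbs(cv2.resize(a,None,fx=3,fy=3,interpolation=cv2.INTER_CUBIC),alpha=1.6))
E
```

```text
[-0.9  2.5 -1.1] -0.06 16.94
[-0.09  0.43  2.03 -0.42  0.21  0.83] [ 0.4  0.4 -1.4] 19.925 0.023979468056559684
```

View pics/k2c.png

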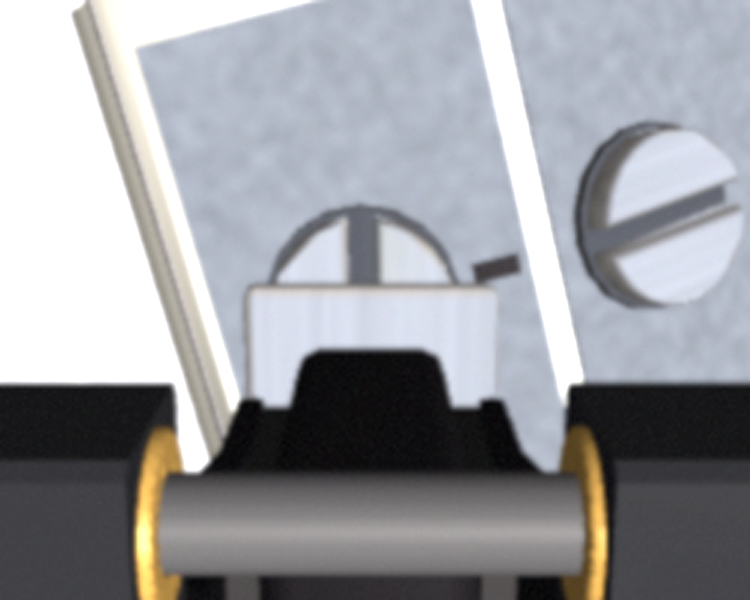

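Same picture as before: slot centre x≈363 against guard 372, and aligned. I'll apply the same −1.6 mm shift, insert and turn.

Run:
```python
from h import *
P=np.array([.5945,.0258,.076]); a0=np.radians(75.4); R=frot(a0); y=Ro.from_rotvec(R).as_matrix()[:,1]
P=P-.0016*y
movel(P+N*.071,R,.06); hold(.1)
x,l=probe(P+N*.071,R,-N,.0115); hold(.1)
s=state(); print(x,l,s["wrist_force"].round(1),s["t"])
if x>.009 and max(l)<12:
    p=P+N*.0595
    turn(p,[frot(a) for a in np.r_[np.linspace(a0,-.10,8)[1:],-.13,-.16,-.19,-.22]])
```

```text
0.0115 [-0.1, 0.2, 0.0, 0.4, -0.0, 0.5, 0.4, 0.8] [-0.  -0.8 -0.7] 22.8417
[-0.3 -0.2 -1.1] -0.15 23.15
[-0.6  1.5 -1.7] -0.12 23.46
[-0.6  1.  -1.9] -0.1 23.77
[-1.3  3.4 -1.9] -0.16 24.07
[-1.4  5.2 -2.4] -0.14 24.38
[-2.   5.9 -2.5] -0.09 24.69
[-0.4  7.  -2. ] -0.1 25.0
[-1.8  6.2 -2.5] -0.11 25.25
[-1.   6.  -2.9] -0.24 25.5
[-2.3  6.4 -3.1] -0.45 25.75
[-1.5  6.1 -2.3] -0.67 26.0
```

Stop reached again. I'll retract and check both screws from the wrist camera.

Run:
```python
from h import *
s=state();p=s["tool_pos"]
turn(p,[frot(-.08)]); movel(p+N*.1,None,.12)
move_ptp([.635,-.07,.27],down(np.pi/2)); hold(.3); snap("wrist","v"); print(state()["t"],state()["opening"]*.087)
a=cv2.imread("pics/v.png")[60:300,220:480]
cv2.imwrite("pics/vc.png",cv2.convertScaleAbs(cv2.resize(a,None,fx=2.5,fy=2.5,interpolation=cv2.INTER_CUBIC),alpha=1.6))
```

```text
[-0.9 -0.2 -1.4] -0.03 26.25
29.625 0.023775030884218555
```

View pics/vc.png

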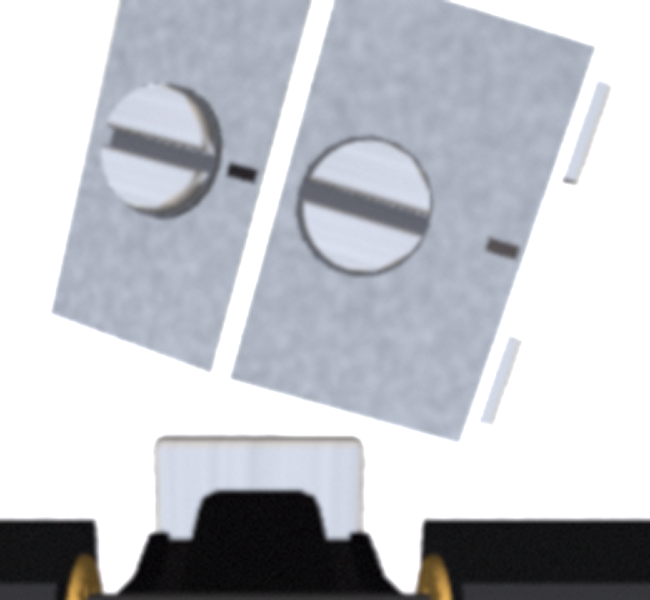

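Both slots line up with their ticks. Next, the key goes back at the pose I grasped it from.

Run:
```python
from h import *
R=down(-.503+np.pi); Z=np.array([0,0,-1.])
move_ptp([.477,.2695,.24],R); movel([.477,.2695,.145],R,.12); hold(.3)
f0=state()["wrist_force"]
x,l=probe([.477,.2695,.145],R,Z,.066,.004,8,f0); x2=0
if x>=.066-1e-9: x2,l2=probe([.477,.2695,.079],R,Z,.0035,.0005,3,f0); l+=l2
s=state();print(x,x2,l,s["tool_pos"],s["wrist_force"].round(1),s["t"])
```

```text
0.066 0.0035 [0.1, -0.6, 0.4, -0.2, 0.1, -1.0, 0.5, -0.4, -0.4, 0.5, -0.4, -0.2, -0.0, -0.1, 0.1, -0.5, -0.2, 0.2, 0.2, -0.8, 0.1, -0.2, -0.1, 5.2] [0.47703694 0.26949483 0.07598353] [-1.  -0.1  4.2] 38.8
```

Run:
```python
from h import *
gripper_to(1.0); hold(.3); movel([.477,.2695,.24],None,.12)
az=np.arctan2(.265,.4765)
move_ptp([.4765,.265,.27],down(az+np.pi/2)); hold(.5)
a=snap("wrist","e")["pixels"][:,:,::-1]; s=cv2.resize(snap("side","es")["pixels"][:,:,::-1][140:240,180:340],None,fx=3,fy=3)
a=cv2.resize(a[140:280,255:400],(310,300)); 
cv2.imwrite("pics/ec.png",cv2.convertScaleAbs(np.hstack([a,s]),alpha=1.6)); print(state()["t"],state()["wrist_force"].round(1))
```

```text
43.0333 [0.1 0.5 0.1]
```

View pics/ec.png

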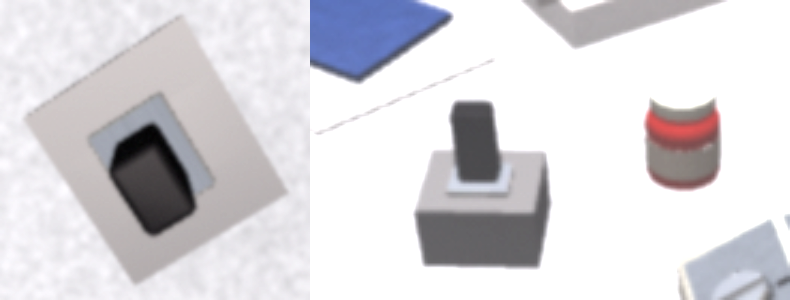

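The key hangs upright with its guard flat and centred on the stand, and the gripper is clear. I'm handing in.

Run:
```python
from plant import *
job_done()
```

```text
the job is handed in; nothing more can be done
```

The medicine box is locked and the key is back in its stand. I handed the job in at about 43 s of the 64 s allowed, and the system gave no verdict.

- **Screws:** I turned the top screw first, then the front one, using the key only. On both, the wrist torque rose from about 0.1 to about 0.7 N m at the stop. The wrist picture taken afterwards shows both slots lined up with their black ticks.
- **Key:** The guard plate met the stand with about 5 N and I let go. The last pictures show the key upright, with its plate flat and centred on the stand. The gripper is clear and reads close to zero force.
- **Box and bystanders:** The highest lateral wrist force while turning was about 7 N, all through the key. The arm stayed clear of the bottles and the jar. I did not measure their positions again at the end.
- **Disagreement:** The top and wrist cameras disagreed by about 2–5 mm on positions. I grasped at the average, and for each slot I corrected 1.6 mm using wrist views that showed the guard plate and slot together. Both insertions then went in without resistance.

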